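# Start and screw down the lid of a tilted sample canister

### The job

Pick up the loose knobbed lid and set it squarely over the neck of the canister that leans in its stand. With the lid resting on the neck, turn it backward (anticlockwise seen from above the lid) until it drops into the start of the thread, then turn it forward (clockwise) until it is screwed fully home, and let go. Do not disturb the two small vials.

Things in the scene. Friction and masses are not known exactly. Their poses are not given: they have to be found in the camera images.
- lid: Loose grey screw lid, 68 mm wide, 56 mm high, about 70 g, standing on the table open side down. Origin: centre of its lower edge; z points up through the knob and is the screw axis; yaw arbitrary. Skirt: z = 0 to 28 mm, hollow (62 mm bore, 25 mm deep).
- lid_knob (a point): Centre of the lid's round ribbed knob, 42 mm above the lid's origin. The knob is 36 mm in diameter and 28 mm high, standing on the lid's 68 mm wide flat top; grip it from any side. Axes as the lid's.
- lid_pins (a point): Centre of the circle of four 4 mm pins inside the lid, 5 mm above its lower edge. They point inward every 90 deg; their tips leave a 46.6 mm opening. Axes as the lid's.
- mouth (a point): Centre of the top face of the aluminium canister's neck. z points out along the screw axis, 30 deg from vertical, leaning roughly to the robot's right (-y); x, y arbitrary. About 0.15 m above the table; the stand is fixed and the canister clamped (holds 3 N m). Neck 44 mm wide, coned to 33 mm over its top 6 mm; thread 58 mm wide, body 68 mm.
- thread_top (a point): Point on the axis 12 mm below the mouth: the lid's origin is here while the lid rests on top of the four-start thread (5 mm higher if its pins stand on the stop walls). From there at most 95 deg of backward (anticlockwise from above) turn reaches the drop; a wall stops backward turning just after. Forward on top runs into a wall 5 mm high.
- thread_start (a point): Point on the axis 19.5 mm below the mouth: the lid's origin is here just after the 7.5 mm drop. The lid can drop within a 13 deg window, four times a turn, if it is pressed lightly (about 5 N) or left to its weight.
- thread_home (a point): Point on the axis 23.5 mm below the mouth: the lid's origin is here when screwed fully home, against a stop, 60 to 75 deg forward (clockwise from above) of the drop. The lid sinks 4 mm along the axis on the way, with 1 mm of axial play; press lightly. Friction then keeps it.
- vial_a: Bystander, loose: brown vial with black cap, 31 mm diameter, 62 mm high, at the table's right edge beside the stand. Origin: centre of its underside, z up.
- vial_c: Bystander, loose: small brown vial with white cap, 26 mm diameter, 52 mm high, at the table's right edge, nearer the robot. Origin: centre of its underside, z up.
- bag_sealer: Fixed blue bag sealer left of the stand; keep the arm clear of it. Its 84 mm wide base covers x = 0.27 to 0.62, y = -0.01 to 0.09 m, 70 mm high; its lever (y = 0.03 to 0.06 m) is raised: it climbs from 70 mm high at x = 0.28 to 0.28 m at x = 0.64. Origin: under the base.
Mind the look-alikes: they are no part of the job. Of the things that look like the lid, the larger one is meant.

How it is judged:
By the outcome, as a careful person would: the job done as asked, in the order asked, and still so for the second after the job is handed in, with the robot touching nothing.
It also fails if it takes over 72 s, if anything falls off the work surface, if the arm or the gripper's body presses on something with over 40 N, if the wrist force passes 120 N, or if a joint passes its speed limit or range.

### The arm

A 6-joint arm with a two-finger parallel gripper is mounted at the origin on the work surface; the furniture and walls round the work are solid. World frame = base frame: x ahead of the robot, y to its left, z up, the work surface at z = 0. Lengths are in m, angles in rad, forces in N, time in s.
With the tool pointing down it reaches from about 0.35 to 0.875 m from the base axis. Payload 4.2 kg.
Tool frame: the origin (TCP) lies midway between the tips of the shut fingers; the grasp point (between the pads) lies 19 mm behind it; z points along the fingers, y is the line along which they close (so a half turn about z gives the same grasp; the last joint's range is limited). The gripper opens to 87 mm and grips with 3 to 60 N. Pads are 19 mm wide; open, the fingers measure 117 mm over their backs; the gripper's body (75 mm by 190 mm) begins 51 mm behind the grasp point.
Start: joints at [1.565, 0.385, 0.008, 0, -1.194, -0.259], TCP at [0.164, 0.603, 0.223] pointing down, gripper open.
Joint ranges: [-3.14, 3.14], [-1.21, 2.06], [-1.07, 1.41], [-3.16, 2.05], [-2.99, -0.16], [-3.1, 3.1]. Speed limits (rad/s): [2.79, 2.79, 3.14, 3.14, 3.14, 3.14].

### API

Orientations are given as a rotation vector (axis times angle).
In Python, from rig import readout, imaging, robot gives the robot as it stands. The module is installed in compiled form; this text tells all that it offers.
- The arm moves only by the shell command python3 -m crank 'ROWS'. ROWS is JSON, a list of rows, each a list of 3 entries, a list of its own where there are three numbers: the opening in per cent of the stroke, from 0 (shut) to 100 (fully open), then the shift along the world's x, y, z in m, then the turn about the world's z in degrees. A call has 1 to 10 rows; each row is the pose to reach, as a shift and turn from the pose commanded when the call began; what a row does not reach only later rows make up. A row lasts 1/10 s, in which the tool goes at most 50 mm and 8.59 degrees, less where a joint would pass 70% of its speed; a pose out of reach is approached as far as the arm can. A call with a gripper value outside its range is refused whole. The fingers move at their own pace and stop on an object; the grip force is fixed at half the most. Time passes only in rows, so rows that repeat a pose let the fingers close. It gives the time, the measured TCP pose, the force, the opening and the grip force at its end, in the units of the state.
- readout.state(): the state, without advancing time (a new reading comes with each control period).
- imaging.read_camera(name): name is "scene" or "top" or "wrist"; returns a dict with "frame" (420x560x3 uint8, red, green, blue), "range_z" (420x560 float32, m along the optical axis (not along the pixel's ray), 0 where there is no reading), "fx", "fy", "cx", "cy" (pixels), "position" and "rotation" of the camera in the world; the wrist camera has in their place "hand_eye" (4x4, takes a point from camera to tool coordinates, whose origin is the TCP and whose axes are the flange's). Camera axes: x right, y down, z forward; pixel columns grow to the right and rows downward; lengths in m; the calibration is good to about 2 mm. A picture is of the moment at which its call begins: read the wrist's pose just before it.
- robot.sign_off(): hands the job in; it is judged then, once.
The state is a dict: "clock": time; "qpos": joint angles; "qvel": joint speeds; "joint_torque": joint torques, N m; "eef_pos": TCP position; "eef_rot": TCP orientation; "contact_force": force on the tool from outside, world axes, zero at the start; "torque": the same for the moment, N m; "finger_gap": finger opening in m; "finger_force": force on a finger pad.
Only numpy, scipy, OpenCV 4.12 (cv2) and the standard library are available. Lean on these libraries where they do the work, as an engineer would, in place of code of your own. Each camera call takes 0.05 s, during which the arm holds its last target. There are 200 camera calls.

## Working session

There is one attempt and no reset: what is moved stays moved. The work goes in short steps, Python scripts to look and compute and a shell command to move; the robot and the scene stay as the last step left them, time stands still between calls to the robot, and variables do not carry over. Pictures are saved under pics/ and viewed, at most 10 in all, crops included, and the job is handed in when it is done.

```bash
mkdir -p pics; cat > h.py <<'E'
from rig import readout, imaging, robot
import numpy as np, cv2
def cam(n):
    c=imaging.read_camera(n); return c
def cloud(c):
    z=c["range_z"].astype(float); v,u=np.mgrid[:z.shape[0],:z.shape[1]]
    P=np.dstack([(u-c["cx"])/c["fx"]*z,(v-c["cy"])/c["fy"]*z,z])
    W=P@np.array(c["rotation"]).T+np.array(c["position"]); W[z<=0]=np.nan; return W
E
python3 - <<'E'
from h import *
s=readout.state(); print({k:np.round(v,3) for k,v in s.items()})
for n in("scene","top"):
    c=cam(n); cv2.imwrite(f"pics/{n}0.png",cv2.cvtColor(c["frame"],cv2.COLOR_RGB2BGR)); np.save(f"{n}0.npy",cloud(c)); print(n,c["position"],np.round(c["rotation"],3).tolist(),c["fx"],c["cx"])
E
```

```text
{'clock': np.float64(0.0), 'qpos': array([ 1.565,  0.386,  0.007, -0.   , -1.194, -0.259]), 'qvel': array([-0.002,  0.   , -0.   ,  0.   ,  0.002,  0.001]), 'joint_torque': array([ 0.0000e+00, -3.9066e+01,  1.8740e+01,  4.2200e+00,  1.1000e-02,
       -0.0000e+00]), 'eef_pos': array([0.163, 0.603, 0.221]), 'eef_rot': array([ 3.112, -0.415, -0.   ]), 'contact_force': array([-1.071, -0.04 ,  0.207]), 'torque': array([ 0.006,  0.004, -0.004]), 'finger_force': np.float64(0.0), 'finger_gap': np.float64(0.087)}Traceback (most recent call last):
  File "<stdin>", line 4, in <module>
  File "h.py", line 8, in cloud
    W=P@np.array(c["rotation"]).T+np.array(c["position"]); W[z<=0]=np.nan; return W
      ~~~~~~~~~~~~~~~~~~~~~~~~~~~^~~~~~~~~~~~~~~~~~~~~~~~
ValueError: operands could not be broadcast together with shapes (420,560) (3,)
```

View pics/scene0.png

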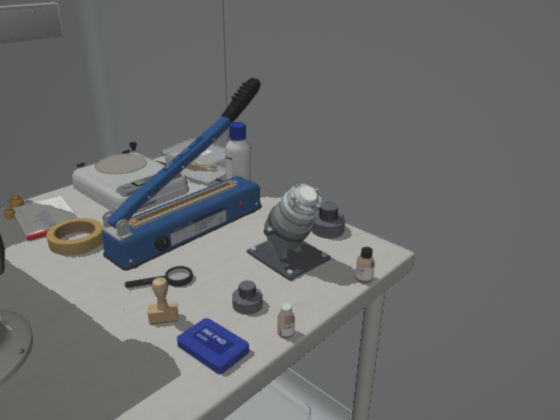

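The scene view shows two knobbed grey lids, one behind the stand at (328,220) and one in front at (247,298). The canister mouth is at about (307,195), vial_a at (366,266) and vial_c at (286,321). The camera rotation must be a rotation vector.

```bash
sed -i 's/np.array(c\["rotation"\]).T/cv2.Rodrigues(np.array(c["rotation"],float))[0].T/' h.py
python3 - <<'E'
from h import *
for n in("scene","top"):
    c=cam(n); cv2.imwrite(f"pics/{n}1.png",cv2.cvtColor(c["frame"],cv2.COLOR_RGB2BGR)); W=cloud(c); np.save(f"{n}1.npy",W); np.save(f"{n}1f.npy",c["frame"]); print(n,c["position"],np.round(c["rotation"],3).tolist(),c["fx"],c["cx"])
    if n=="scene":
        for p in [(328,210),(247,288),(307,195),(240,325),(328,224),(247,300),(366,252),(286,309)]: print(p,W[p[1],p[0]].round(3))
E
```

```text
scene [-0.08923663 -0.69372246  0.52215968] [-1.922, 0.83, -0.525] 512.6065441537471 282.6723763462369
(328, 210) [ 0.629 -0.162  0.056]
(247, 288) [ 0.358 -0.215  0.04 ]
(307, 195) [ 0.509 -0.206  0.146]
(240, 325) [ 0.322 -0.237 -0.   ]
(328, 224) [ 0.625 -0.167  0.028]
(247, 300) [ 0.355 -0.218  0.02 ]
(366, 252) [ 0.544 -0.309  0.063]
(286, 309) [ 0.35  -0.306  0.053]
top [ 0.43543456 -0.11492935  0.95911991] [-2.2, 2.176, -0.07] 383.230052853659 273.77839315990207
```

View pics/top1.png

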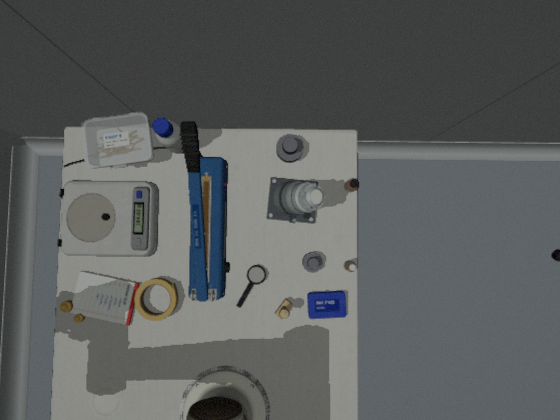

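Lid candidates in the top view are (290,148), 56 mm high, and (313,262), about 40 mm high. The larger far one at (290,148) matches the description. The mouth is at (314,197), and the vials are at (352,185) and (351,267).

```bash
python3 - <<'E'
from h import *
T=np.load("top1.npy");S=np.load("scene1.npy"); f=np.load("top1f.npy")
for n,W in(("top",T),("scene",S)):
    P=W.reshape(-1,3);P=P[np.isfinite(P).all(1)]
    q=P[(np.hypot(P[:,0]-.627,P[:,1]+.165)<.06)]
    for lo,hi in((.05,.06),(.024,.032)):
        k=q[(q[:,2]>lo)&(q[:,2]<hi)]; 
        if len(k)>5:(x,y),r=cv2.minEnclosingCircle((k[:,:2]*1000).astype(np.float32)); print(n,lo,len(k),x,y,r,k[:,2].mean())
    # mouth: points near the mouth high up
    g=P[(np.hypot(P[:,0]-.51,P[:,1]+.2)<.06)&(P[:,2]>.1)]
    print(n,len(g),"zmax",g[:,2].max())
    # RANSAC plane with normal ~30deg
    rng=np.random.default_rng(0);best=None
    m=g[np.hypot(g[:,0]-.51,g[:,1]+.21)<.035]
    for _ in range(3000):
        a=m[rng.choice(len(m),3,False)];nn=np.cross(a[1]-a[0],a[2]-a[0]);l=np.linalg.norm(nn)
        if l<2e-5: continue
        nn/=l; nn*=np.sign(nn[2])
        if abs(np.degrees(np.arccos(nn[2]))-30)>8 or nn[1]>0: continue
        i=abs((m-a[0])@nn)<.0015
        if best is None or i.sum()>best[0]: best=(i.sum(),i)
    k=m[best[1]];c=k.mean(0);n_=np.linalg.svd(k-c)[2][2];n_*=np.sign(n_[2])
    h=(m-c)@n_
    print(n,best[0],len(m),"c",c.round(4),"n",n_.round(3),np.degrees(np.arccos(n_[2])),"above",(h>.003).sum(), "rad",np.sort(np.linalg.norm(k-c,axis=1))[-5:].round(4))
    np.save(n+"_g.npy",g)
    print("sealer lever z near x .5-.62",P[(P[:,1]>0.02)&(P[:,1]<.07)&(P[:,0]>.48)&(P[:,0]<.64)][:,2].max())
im=cv2.imread("pics/top1.png")[120:220,255:375];im=cv2.resize(im,None,fx=4,fy=4)
im2=cv2.imread("pics/scene1.png")[165:285,240:360];im2=cv2.resize(im2,(400,400))
cv2.imwrite("pics/crop.png",np.hstack([im[:400,:400],im2]))
E
```

```text
top 0.05 186 642.4071655273438 -149.884033203125 18.64760971069336 0.055596394154208084
top 0.024 361 641.9131469726562 -149.89845275878906 33.81242370605469 0.027813654505869166
top 977 zmax 0.15914338496008162
top 136 446 c [ 0.5099 -0.2018  0.1474] n [-0.022 -0.542  0.84 ] 32.823476510404475 above 3 rad [0.0186 0.0187 0.019  0.0254 0.0283]
sealer lever z near x .5-.62 0.2783599431385346
scene 0.05 161 643.6422119140625 -152.69740295410156 19.39887046813965 0.05513893099308588
scene 0.024 272 643.37158203125 -156.06991577148438 35.285823822021484 0.027917943515031334
scene 1345 zmax 0.15858685185427696
scene 196 1044 c [ 0.5104 -0.2044  0.1468] n [-0.053 -0.511  0.858] 30.915171513983157 above 0 rad [0.0176 0.0177 0.0179 0.0179 0.0201]
sealer lever z near x .5-.62 0.27685308769915695
```

View pics/crop.png

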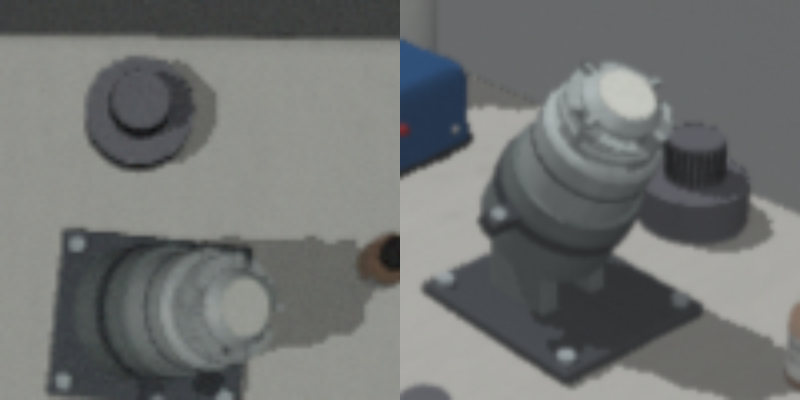

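The crop confirms it: the big lid stands free behind the stand, and the canister neck leans toward the vial side. Lid centre is about (0.643, -0.151), and mouth is about (0.510, -0.203, 0.147). The axis is about (-0.04, -0.51, 0.86).

I'll grip along y at the lid to stay clear of the canister, then turn 90° before placing.

```bash
python3 -m crank '[[100,[0,0,0.1],0],[100,[0,0,0.2],0],[100,[0,0,0.2],0],[100,[0,0,0.2],0],[100,[0.24,-0.377,0.2],15],[100,[0.24,-0.377,0.2],15],[100,[0.24,-0.377,0.2],15],[100,[0.24,-0.377,0.2],15],[100,[0.24,-0.377,0.2],15],[100,[0.24,-0.377,0.2],15]]'
python3 - <<'E'
from h import *
print(readout.state()["eef_pos"],readout.state()["eef_rot"])
E
```

```text
clock: 1.15
eef_pos: [0.3251, 0.3481, 0.4225]
eef_rot: [-3.142, 0.004, 0.0]
contact_force: [0.8, -0.3, 0.3]
finger_gap: 0.0869
finger_force: 0.0
[0.32510505 0.34808936 0.42247664] [-3.14153323e+00  3.72911437e-03  1.79005100e-04]
```

```bash
python3 -m crank '[[100,[0.25,-0.4,0],0],[100,[0.25,-0.4,0],0],[100,[0.25,-0.4,0],0],[100,[0.25,-0.4,0],0],[100,[0.25,-0.4,0],0],[100,[0.25,-0.4,0],0],[100,[0.25,-0.4,0],0],[100,[0.25,-0.4,0],0],[100,[0.25,-0.4,0],0],[100,[0.25,-0.4,0],0]]'
python3 -m crank '[[100,[0,0,0],0],[100,[0,0,0],0]]'
```

```text
clock: 2.15
eef_pos: [0.5759, -0.0531, 0.421]
eef_rot: [3.141, -0.011, -0.004]
contact_force: [0.2, 0.8, -0.7]
finger_gap: 0.0871
finger_force: 0.0
clock: 2.35
eef_pos: [0.5746, -0.0501, 0.4218]
eef_rot: [-3.142, 0.006, 0.002]
contact_force: [1.0, 0.2, 0.2]
finger_gap: 0.087
finger_force: 0.0
```

```bash
python3 -m crank '[[100,[0.068,-0.101,0],0],[100,[0.068,-0.101,0],0],[100,[0.068,-0.101,0],0],[100,[0.068,-0.101,-0.2],0],[100,[0.068,-0.101,-0.22],0],[100,[0.068,-0.101,-0.22],0],[100,[0.068,-0.101,-0.22],0],[100,[0.068,-0.101,-0.22],0],[100,[0.068,-0.101,-0.22],0],[100,[0.068,-0.101,-0.22],0]]'
python3 - <<'E'
from h import *
s=readout.state(); c=cam("wrist"); print(s["eef_pos"],np.round(c["hand_eye"],3).tolist())
H=np.array(c["hand_eye"]);R=cv2.Rodrigues(s["eef_rot"])[0]
z=c["range_z"].astype(float);v,u=np.mgrid[:420,:560];P=np.dstack([(u-c["cx"])/c["fx"]*z,(v-c["cy"])/c["fy"]*z,z])[z>0]
W=(P@H[:3,:3].T+H[:3,3])@R.T+s["eef_pos"]
q=W[np.hypot(W[:,0]-.643,W[:,1]+.151)<.06]
for lo,hi in((.05,.06),(.024,.031)):
    k=q[(q[:,2]>lo)&(q[:,2]<hi)];print(len(k))
    if len(k)>5: print(cv2.minEnclosingCircle((k[:,:2]*1000).astype(np.float32)),k[:,2].mean())
E
```

```text
clock: 3.35
eef_pos: [0.6434, -0.15, 0.2042]
eef_rot: [3.141, -0.002, 0.003]
contact_force: [0.7, -0.4, 0.4]
finger_gap: 0.087
finger_force: 0.0
[ 0.64336899 -0.14995785  0.20418692] [[0.001, -0.965, -0.262, 0.072], [1.0, 0.0, 0.001, 0.001], [-0.001, -0.262, 0.965, -0.163], [0.0, 0.0, 0.0, 1.0]]
1261
((645.0957641601562, -152.17543029785156), 18.88914680480957) 0.05599500778280283
2279
((645.1871337890625, -152.5183563232422), 34.043304443359375) 0.028272325450443416
```

```bash
python3 -m crank '[[100,[0.001,-0.002,-0.05],0],[100,[0.001,-0.002,-0.1],0],[100,[0.001,-0.002,-0.13],0],[100,[0.001,-0.002,-0.15],0],[100,[0.001,-0.002,-0.165],0],[100,[0.001,-0.002,-0.171],0],[100,[0.001,-0.002,-0.171],0],[0,[0.001,-0.002,-0.171],0],[0,[0.001,-0.002,-0.171],0],[0,[0.001,-0.002,-0.171],0]]'
python3 -m crank '[[0,[0,0,0],0],[0,[0,0,0],0],[0,[0,0,0],0],[0,[0,0,0],0],[0,[0,0,0],0],[0,[0,0,0.02],0],[0,[0,0,0.05],0],[0,[0,0,0.05],0]]'
```

```text
clock: 4.4
eef_pos: [0.6443, -0.1529, 0.0328]
eef_rot: [3.142, -0.005, 0.003]
contact_force: [0.5, -0.6, -0.7]
finger_gap: 0.0709
finger_force: 0.0
clock: 5.2
eef_pos: [0.6467, -0.1533, 0.086]
eef_rot: [3.14, -0.003, 0.014]
contact_force: [1.0, 0.0, -0.5]
finger_gap: 0.0353
finger_force: 30.0
```

```bash
python3 -m crank '[[0,[0,0,0.05],0],[0,[0,0,0.1],0],[0,[0,0,0.15],0],[0,[0,0,0.2],-8],[0,[0,0,0.2],-16],[0,[0,0,0.2],-24],[0,[-0.134,-0.055,0.2],-94],[0,[-0.134,-0.055,0.2],-94],[0,[-0.134,-0.055,0.2],-94],[0,[-0.134,-0.055,0.2],-94]]'
python3 -m crank '[[0,[0,0,0],-36],[0,[0,0,0],-36],[0,[0,0,0],-36],[0,[0,0,0],-36],[0,[0,0,0],-36],[0,[0,0,0],-36]]'
python3 - <<'E'
from h import *
s=readout.state();R=cv2.Rodrigues(s["eef_rot"])[0];print(s["eef_pos"],R[:,1],s["qpos"])
W=cloud(cam("scene"));P=W.reshape(-1,3);q=P[(np.hypot(P[:,0]-.51,P[:,1]+.208)<.06)&(P[:,2]>.2)&(P[:,2]<.3)]
print(np.percentile(q[:,2],[0,1,2,5]))
E
```

```text
clock: 6.2
eef_pos: [0.5046, -0.2091, 0.2816]
eef_rot: [2.733, -1.549, -0.004]
contact_force: [0.6, -0.6, 0.0]
finger_gap: 0.0352
finger_force: 30.0
clock: 6.8
eef_pos: [0.5094, -0.2078, 0.281]
eef_rot: [2.134, -2.305, -0.001]
contact_force: [0.5, -1.3, -1.2]
finger_gap: 0.0351
finger_force: 30.0
[ 0.50944367 -0.20779199  0.2810114 ] [-9.97013619e-01  7.72215449e-02  8.22816925e-04] [-9.27316519e-02  2.20741003e-01 -7.83417751e-02 -2.54854788e-04
 -1.27254023e+00  1.55080119e-02]
[0.24914838 0.25049239 0.25124892 0.25256599]
```

```bash
python3 -m crank '[[0,[0,0,-0.04],0],[0,[0,0,-0.07],0],[0,[0,0,-0.086],0],[0,[0,0,-0.086],0],[0,[0,-0.001,-0.09],0],[0,[0,-0.003,-0.094],0],[0,[-0.001,-0.005,-0.098],0],[0,[-0.001,-0.005,-0.098],0]]'
python3 -m crank '[[0,[0,-0.001,-0.002],0],[0,[0,-0.002,-0.004],0],[0,[0,-0.003,-0.006],0],[0,[0,-0.003,-0.006],0]]'
python3 - <<'E'
from h import *
c=cam("scene"); im=cv2.cvtColor(c["frame"],cv2.COLOR_RGB2BGR)[120:270,220:400]
cv2.imwrite("pics/p1.png",cv2.resize(im,None,fx=4,fy=4,interpolation=2)); print(readout.state()["torque"])
E
```

```text
clock: 7.65
eef_pos: [0.5101, -0.2136, 0.1853]
eef_rot: [-2.13, 2.306, -0.006]
contact_force: [0.9, 0.9, 4.3]
finger_gap: 0.0351
finger_force: 30.0
clock: 8.05
eef_pos: [0.5101, -0.2176, 0.1805]
eef_rot: [-2.132, 2.306, -0.009]
contact_force: [-1.2, -3.4, 8.3]
finger_gap: 0.0353
finger_force: 30.0
[-0.68120898  0.2214248   0.05260744]
```

View pics/p1.png

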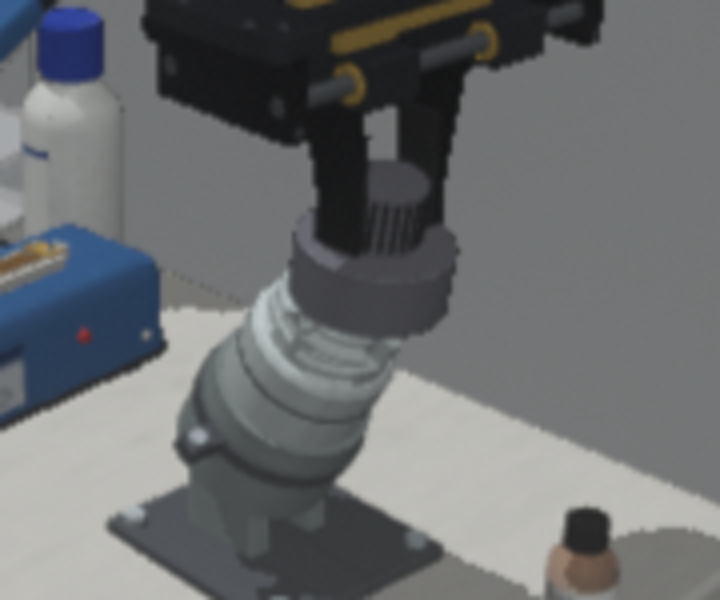

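The lid is over the neck and starting to pivot in the fingers, with its uphill side lifted by the neck. I'll continue along the axis.

```bash
python3 -m crank '[[0,[0,-0.001,-0.002],0],[0,[0,-0.002,-0.004],0],[0,[0,-0.003,-0.006],0],[0,[0,-0.004,-0.008],0],[0,[0,-0.004,-0.008],0]]'
python3 -m crank '[[0,[0,-0.001,-0.002],0],[0,[0,-0.001,-0.004],0],[0,[0,-0.002,-0.006],0],[0,[0,-0.002,-0.006],0]]'
python3 - <<'E'
from h import *
s=readout.state();print(s["torque"],s["eef_pos"])
c=cam("scene"); im=cv2.cvtColor(c["frame"],cv2.COLOR_RGB2BGR)[120:270,220:400]
cv2.imwrite("pics/p2.png",cv2.resize(im,None,fx=4,fy=4,interpolation=2))
E
```

```text
clock: 8.6
eef_pos: [0.5103, -0.2219, 0.1736]
eef_rot: [-2.132, 2.306, -0.011]
contact_force: [-2.0, -4.0, 12.4]
finger_gap: 0.0351
finger_force: 39.3
clock: 9.0
eef_pos: [0.5104, -0.2243, 0.1686]
eef_rot: [-2.133, 2.305, -0.012]
contact_force: [-2.7, -4.5, 16.5]
finger_gap: 0.0355
finger_force: 44.9
[-0.5651574   0.82974819  0.15862701] [ 0.51042059 -0.22429021  0.16856285]
```

View pics/p2.png

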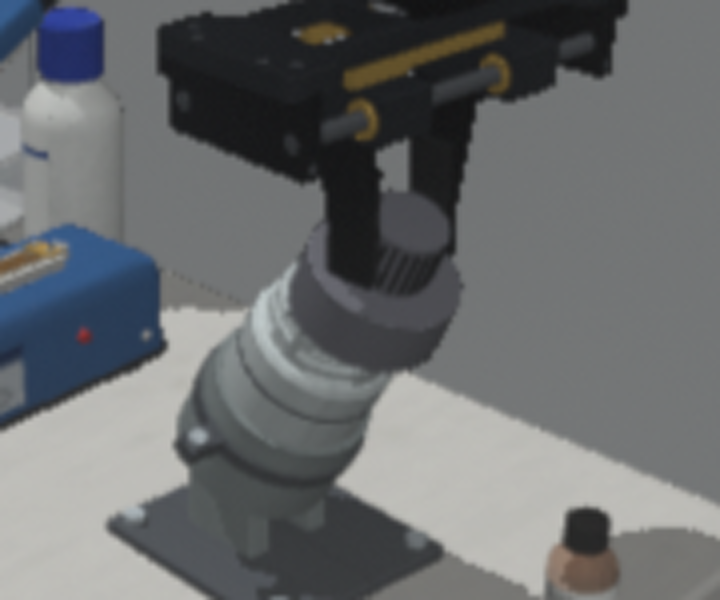

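The lid is now tilted about onto the axis and covers the neck. I'll release it to settle, then measure its depth along the axis.

```bash
cat >> h.py <<'E'
M=np.array([.5104,-.2044,.1468]); A=np.array([-.04,-.515,.856]);A/=np.linalg.norm(A)
def lid():
    P=cloud(cam("scene")).reshape(-1,3);P=P[np.isfinite(P).all(1)]
    d=P-M;h=d@A;r=d-np.outer(h,A);rn=np.linalg.norm(r,axis=1)
    k=P[(rn<.019)&(h>.022)&(h<.056)]; hh=(k-M)@A
    t=np.median(hh[hh>np.percentile(hh,90)-.004]) 
    k=k[abs(hh-t)<.004]; c=k.mean(0); n=np.linalg.svd(k-c)[2][2]; n*=np.sign(n[2])
    cc=((c-M)-((c-M)@A)*A)
    print("knob top h %.1f mm -> lid origin %.1f; n=%s (%d px), off-axis vec %s mm, tilt err %.1f deg"%(t*1e3,t*1e3-56,n.round(3),len(k),(cc*1e3).round(1),np.degrees(np.arccos(min(1,n@A)))))
    s=readout.state();print("tcp",s["eef_pos"].round(4),"closing line deg %.1f"%np.degrees(np.arctan(cv2.Rodrigues(s["eef_rot"])[0][1,1]/cv2.Rodrigues(s["eef_rot"])[0][0,1])))
E
python3 -c "from h import *;lid()"
python3 -m crank '[[70,[0,0,0],0],[70,[0,0,0],0],[70,[0,0,0],0],[70,[0,0,0],0],[70,[0,0,0],0],[70,[0,0,0],0],[70,[0,0,0],0]]'
python3 -c "from h import *;lid()"
```

```text
knob top h 53.5 mm -> lid origin -2.5; n=[-0.067 -0.434  0.898] (229 px), off-axis vec [ 0.1 -3.  -1.8] mm, tilt err 5.4 deg
tcp [ 0.5104 -0.2243  0.1686] closing line deg -4.4
clock: 9.8
eef_pos: [0.5082, -0.2213, 0.1627]
eef_rot: [2.131, -2.307, -0.003]
contact_force: [-0.4, -0.9, 0.6]
finger_gap: 0.0609
finger_force: 0.2
knob top h 46.3 mm -> lid origin -9.7; n=[-0.061 -0.573  0.817] (127 px), off-axis vec [ 1.3 -7.9 -4.7] mm, tilt err 4.2 deg
tcp [ 0.5082 -0.2214  0.1628] closing line deg -4.5
```

```bash
python3 -m crank '[[100,[0,0,0.01],0],[100,[0,0,0.03],0],[100,[0,0,0.05],0],[100,[0,0,0.05],0]]'
python3 - <<'E'
from h import *
lid()
c=cam("scene"); im=cv2.cvtColor(c["frame"],cv2.COLOR_RGB2BGR)[120:270,220:400]
cv2.imwrite("pics/p3.png",cv2.resize(im,None,fx=4,fy=4,interpolation=2))
E
```

```text
clock: 10.25
eef_pos: [0.5104, -0.2222, 0.217]
eef_rot: [-2.13, 2.305, -0.009]
contact_force: [0.3, 0.7, 0.0]
finger_gap: 0.0833
finger_force: 0.0
knob top h 46.5 mm -> lid origin -9.5; n=[-0.064 -0.593  0.803] (118 px), off-axis vec [ 1.5 -8.  -4.8] mm, tilt err 5.6 deg
tcp [ 0.5094 -0.2218  0.2152] closing line deg -4.5
```

View pics/p3.png

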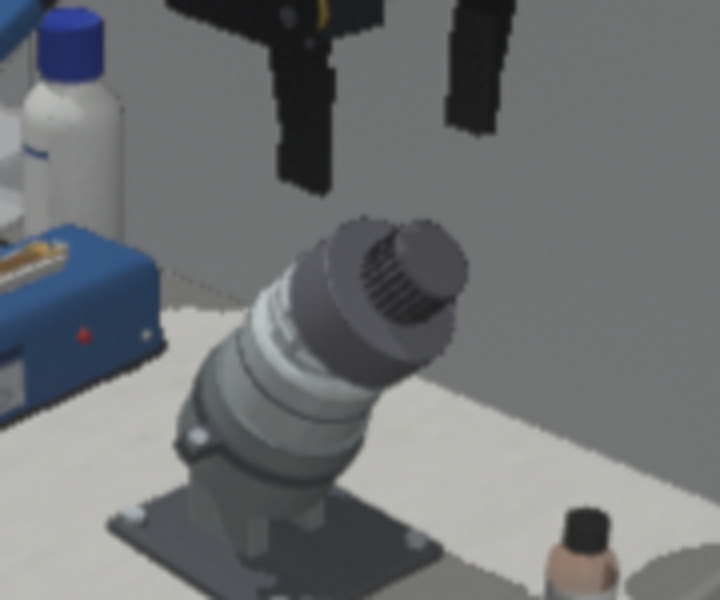

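The fingers are clear and the lid has drooped past the neck axis with its knob downhill. I'll remeasure with a wider mask.

```bash
cat >> h.py <<'E'
def lid2(show=True):
    P=cloud(cam("scene")).reshape(-1,3);P=P[np.isfinite(P).all(1)]
    d=P-M;h=d@A;rn=np.linalg.norm(d-np.outer(h,A),axis=1); q=P[(rn<.045)&(h>.0)&(h<.06)]
    rng=np.random.default_rng(0)
    out=[]
    for off in (0,1):
        best=None
        for _ in range(4000):
            a=q[rng.choice(len(q),3,False)];n=np.cross(a[1]-a[0],a[2]-a[0]);l=np.linalg.norm(n)
            if l<4e-5: continue
            n/=l;n*=np.sign(n[2])
            if n@A<.93: continue
            i=abs((q-a[0])@n)<.0012
            if best is None or i.sum()>best[0]: best=(i.sum(),i)
        k=q[best[1]];c=k.mean(0);n=np.linalg.svd(k-c)[2][2];n*=np.sign(n[2])
        (cx,cy),r=cv2.minEnclosingCircle((np.c_[(k-c)@np.cross(n,[1,0,0]),(k-c)@[1,0,0]]*1e3).astype(np.float32))
        print("plane",best[0],"c",c.round(4),"n",n.round(3),"tilt %.1f"%np.degrees(np.arccos(n[2])),"err %.1f"%np.degrees(np.arccos(n@A)),"h %.1f"%((c-M)@A*1e3),"r %.1f"%r); q=q[~best[1]]
    s=readout.state();R=cv2.Rodrigues(s["eef_rot"])[0];print("tcp",s["eef_pos"].round(4),"line %.1f"%np.degrees(np.arctan(R[1,1]/R[0,1])))
E
python3 -c "from h import *;lid2()"
```

```text
plane 380 c [ 0.5048 -0.2242  0.1553] n [ 0.042 -0.693  0.72 ] tilt 44.0 err 13.7 h 17.7 r 34.9
plane 204 c [ 0.5145 -0.2432  0.1754] n [ 0.029 -0.698  0.716] tilt 44.3 err 13.8 h 44.3 r 18.7
tcp [ 0.5081 -0.2215  0.213 ] line -4.6
```

Cocked at 44°, the lid is 14° over and about 6 mm downhill, so its pins are likely on the stop walls. I'll regrip the knob, swing it back onto the axis and press lightly.

```bash
python3 -m crank '[[100,[0.005,-0.019,-0.02],0],[100,[0.005,-0.019,-0.04],0],[100,[0.005,-0.019,-0.058],0],[100,[0.005,-0.019,-0.058],0],[0,[0.005,-0.019,-0.058],0],[0,[0.005,-0.019,-0.058],0],[0,[0.005,-0.019,-0.058],0],[0,[0.005,-0.019,-0.058],0],[0,[0.005,-0.019,-0.058],0],[0,[0.005,-0.019,-0.058],0]]'
python3 -m crank '[[0,[0,0,0],0],[0,[-0.001,0.003,0.002],0],[0,[-0.002,0.007,0.004],0],[0,[-0.004,0.011,0.007],0],[0,[-0.005,0.0155,0.0085],0],[0,[-0.005,0.0155,0.0085],0]]'
python3 -c "from h import *;lid2()"
```

```text
clock: 11.4
eef_pos: [0.5137, -0.2409, 0.1558]
eef_rot: [-2.131, 2.308, -0.001]
contact_force: [-0.1, -0.0, -0.2]
finger_gap: 0.0469
finger_force: 0.0
clock: 12.0
eef_pos: [0.5092, -0.2253, 0.1642]
eef_rot: [-2.132, 2.307, -0.003]
contact_force: [1.9, -3.2, -2.5]
finger_gap: 0.0351
finger_force: 30.0
plane 334 c [ 0.4996 -0.2168  0.1574] n [-0.041 -0.524  0.851] tilt 31.7 err 0.6 h 15.9 r 34.2
plane 182 c [ 0.509  -0.2291  0.1835] n [-0.045 -0.525  0.85 ] tilt 31.8 err 0.7 h 44.2 r 28.7
tcp [ 0.5092 -0.2253  0.1642] line -4.5
```

Now it sits flat on the thread top: origin at -12.1 mm, tilt error 0.6°. I'll turn it backward while pressing lightly.

```bash
python3 -m crank '[[0,[0,0.001,-0.002],0],[0,[0,0.001,-0.002],4],[0,[0,0.001,-0.002],8],[0,[0,0.001,-0.002],12],[0,[0,0.001,-0.002],16],[0,[0,0.001,-0.002],20],[0,[0,0.001,-0.002],20]]'
python3 -c "from h import *;lid2();print(readout.state()['torque'])"
python3 -m crank '[[0,[0,0,0],3],[0,[0,0,0],6],[0,[0,0,0],6]]'
python3 -c "from h import *;lid2();print(readout.state()['torque'])"
```

```text
clock: 12.75
eef_pos: [0.5166, -0.2255, 0.166]
eef_rot: [-2.494, 1.895, -0.028]
contact_force: [10.4, -3.3, 2.8]
finger_gap: 0.035
finger_force: 30.3
plane 362 c [ 0.5045 -0.2172  0.1613] n [ 0.094 -0.477  0.874] tilt 29.1 err 8.0 h 19.3 r 34.3
plane 112 c [ 0.5158 -0.232   0.1839] n [ 0.103 -0.579  0.808] tilt 36.1 err 9.4 h 45.8 r 28.0
tcp [ 0.5166 -0.2255  0.166 ] line 15.5
[-1.03384403 -3.58583978 -0.4566596 ]
clock: 13.1
eef_pos: [0.5191, -0.2253, 0.1669]
eef_rot: [-2.588, 1.761, -0.037]
contact_force: [13.8, -2.3, 2.7]
finger_gap: 0.0357
finger_force: 30.4
plane 358 c [ 0.5043 -0.2163  0.1635] n [ 0.122 -0.458  0.88 ] tilt 28.3 err 10.0 h 20.7 r 33.4
plane 83 c [ 0.5163 -0.233   0.1858] n [ 0.254 -0.566  0.784] tilt 38.4 err 17.6 h 47.8 r 30.0
tcp [ 0.5189 -0.2251  0.1669] line 21.5
[-0.42828033 -4.52638993 -0.52152512]
```

Turning past about 12° from perpendicular cocks the lid. I'll release here, check how it settles, and ratchet with shorter strokes centred on the perpendicular.

```bash
python3 -m crank '[[60,[-0.005,0,0],0],[60,[-0.006,0,0],0],[60,[-0.006,0,0],0],[60,[-0.006,0,0],0],[60,[-0.006,0,0],0]]'
python3 -c "from h import *;lid2()"
```

```text
clock: 13.65
eef_pos: [0.5056, -0.2257, 0.1651]
eef_rot: [-2.595, 1.767, -0.013]
contact_force: [2.9, -6.1, 6.6]
finger_gap: 0.0521
finger_force: 4.4
plane 343 c [ 0.4999 -0.215   0.1583] n [-0.055 -0.497  0.866] tilt 30.0 err 1.5 h 15.7 r 33.7
plane 123 c [ 0.5083 -0.2321  0.1807] n [-0.059 -0.54   0.84 ] tilt 32.9 err 2.0 h 43.4 r 36.8
tcp [ 0.5056 -0.2257  0.1651] line 21.5
```

```bash
python3 -m crank '[[80,[0.003,0,0.012],0],[80,[0.003,0,0.012],-8],[80,[0.003,0,0.012],-16],[80,[0.003,0,0.012],-24],[80,[0.003,0,0.012],-32],[80,[0.003,0,0.012],-40],[80,[0.003,0,0.012],-40],[80,[0.003,0,0.002],-40],[80,[0.003,0,0.002],-40]]'
python3 -c "from h import *;lid2()"
python3 -m crank '[[0,[0,0,0],0],[0,[0,0,0],0],[0,[0,0,0],0],[0,[0,0,0],0],[0,[0,0,0],0],[0,[0,0,0],0],[0,[0,0,0],0],[0,[0,0,0],0]]'
python3 -c "from h import *;lid2()"
```

```text
clock: 14.6
eef_pos: [0.5043, -0.2237, 0.1622]
eef_rot: [1.835, -2.547, -0.006]
contact_force: [0.1, 0.8, -0.9]
finger_gap: 0.0695
finger_force: 0.0
plane 309 c [ 0.504  -0.2214  0.1551] n [-0.03  -0.526  0.85 ] tilt 31.8 err 0.9 h 16.1 r 39.8
plane 220 c [ 0.5102 -0.2283  0.1837] n [-0.055 -0.506  0.861] tilt 30.6 err 1.1 h 43.9 r 40.6
tcp [ 0.5047 -0.224   0.1628] line -18.5
clock: 15.45
eef_pos: [0.5065, -0.2249, 0.1648]
eef_rot: [-1.834, 2.549, -0.003]
contact_force: [1.3, -3.4, 2.5]
finger_gap: 0.0359
finger_force: 29.5
plane 328 c [ 0.4988 -0.2191  0.1561] n [-0.089 -0.503  0.86 ] tilt 30.7 err 2.9 h 16.0 r 33.9
plane 205 c [ 0.5067 -0.2282  0.1842] n [-0.066 -0.513  0.856] tilt 31.2 err 1.5 h 44.4 r 29.6
tcp [ 0.5065 -0.2248  0.1647] line -18.5
```

```bash
python3 -m crank '[[0,[0,0.001,-0.002],4],[0,[0,0.001,-0.002],8],[0,[0,0.001,-0.002],12],[0,[0,0.001,-0.002],16],[0,[0,0.001,-0.002],20],[0,[0,0.001,-0.002],24],[0,[0,0.001,-0.002],28],[0,[0,0.001,-0.002],28]]'
python3 -c "from h import *;lid2();print(readout.state()['torque'])"
python3 -m crank '[[60,[-0.002,0,0],0],[60,[-0.002,0,0],0],[60,[-0.002,0,0],0],[60,[-0.002,0,0],0],[60,[-0.002,0,0],0]]'
python3 -c "from h import *;lid2()"
```

```text
clock: 16.3
eef_pos: [0.5144, -0.2243, 0.165]
eef_rot: [-2.389, 2.023, -0.029]
contact_force: [14.0, -2.6, -1.2]
finger_gap: 0.035
finger_force: 30.2
plane 382 c [ 0.5028 -0.2141  0.1583] n [ 0.049 -0.471  0.881] tilt 28.3 err 5.9 h 15.1 r 34.3
plane 122 c [ 0.5137 -0.2295  0.1817] n [ 0.03  -0.624  0.781] tilt 38.6 err 8.6 h 42.6 r 29.2
tcp [ 0.5143 -0.2243  0.165 ] line 9.4
[-0.81871256 -4.42321563 -0.55568749]
clock: 16.85
eef_pos: [0.5027, -0.2232, 0.1614]
eef_rot: [2.396, -2.031, -0.003]
contact_force: [2.5, -0.3, 1.4]
finger_gap: 0.0514
finger_force: 0.8
plane 309 c [ 0.5007 -0.2149  0.1505] n [-0.087 -0.474  0.876] tilt 28.8 err 3.8 h 9.0 r 34.0
plane 186 c [ 0.5081 -0.2246  0.1779] n [-0.032 -0.536  0.843] tilt 32.5 err 1.5 h 37.1 r 36.2
tcp [ 0.5027 -0.2232  0.1614] line 9.4
```

The lid dropped: its origin is now at about -19 mm, matching thread_start. Next I screw it forward in strokes, regripping lower.

```bash
python3 -m crank '[[70,[0.006,0.002,-0.001],5],[70,[0.006,0.002,-0.004],5],[70,[0.006,0.002,-0.004],5],[0,[0.006,0.002,-0.004],5],[0,[0.006,0.002,-0.004],5],[0,[0.006,0.002,-0.004],5],[0,[0.006,0.002,-0.004],5],[0,[0.006,0.002,-0.004],5],[0,[0.006,0.002,-0.004],5],[0,[0.006,0.002,-0.004],5]]'
python3 -c "from h import *;lid2()"
python3 -m crank '[[0,[0,0.001,-0.002],-4],[0,[0,0.001,-0.002],-8],[0,[0,0.001,-0.002],-12],[0,[0,0.001,-0.003],-16],[0,[0,0.001,-0.003],-20],[0,[0,0.001,-0.003],-24],[0,[0,0.001,-0.003],-28],[0,[0,0.001,-0.003],-32],[0,[0,0.001,-0.003],-32]]'
python3 -c "from h import *;lid2();print(readout.state()['torque'])"
```

```text
clock: 17.9
eef_pos: [0.5108, -0.221, 0.1579]
eef_rot: [-2.482, 1.924, -0.002]
contact_force: [4.5, 1.1, -1.1]
finger_gap: 0.0368
finger_force: 29.1
plane 375 c [ 0.5002 -0.2116  0.1516] n [-0.062 -0.504  0.861] tilt 30.5 err 1.4 h 8.2 r 33.9
plane 134 c [ 0.5125 -0.2272  0.1758] n [-0.029 -0.512  0.858] tilt 30.9 err 0.7 h 36.5 r 29.5
tcp [ 0.5108 -0.221   0.1579] line 14.4
clock: 18.85
eef_pos: [0.5071, -0.2217, 0.1571]
eef_rot: [1.856, -2.526, -0.002]
contact_force: [-5.0, -0.5, 11.4]
finger_gap: 0.0357
finger_force: 30.7
plane 336 c [ 0.4979 -0.2151  0.1489] n [-0.092 -0.514  0.853] tilt 31.5 err 3.0 h 7.8 r 33.3
plane 214 c [ 0.5066 -0.225   0.1766] n [-0.067 -0.51   0.858] tilt 30.9 err 1.6 h 36.2 r 31.1
tcp [ 0.5072 -0.2217  0.1571] line -17.3
[-0.34050579  1.61110765  0.63228655]
```

```bash
python3 -m crank '[[70,[0,0,0],0],[70,[0,0,0],0],[70,[0,0,0],0],[70,[0,0,0],0],[70,[0.001,0,0.005],8],[70,[0.001,0,0.005],16],[70,[0.001,0,0.005],24],[70,[0.001,0,0.005],32],[70,[0.001,0,0.002],34],[70,[0.001,0,0],34]]'
python3 -c "from h import *;lid2()"
python3 -m crank '[[0,[0,0,0],0],[0,[0,0,0],0],[0,[0,0,0],0],[0,[0,0,0],0],[0,[0,0,0],0],[0,[0,0,0],0],[0,[0,0,0],0]]'
python3 -m crank '[[0,[0,0,-0.002],-4],[0,[0,0.001,-0.003],-8],[0,[0,0.001,-0.003],-12],[0,[0,0.001,-0.003],-16],[0,[0,0.001,-0.003],-20],[0,[0,0.001,-0.003],-24],[0,[0,0.001,-0.003],-28],[0,[0,0.001,-0.003],-32],[0,[0,0.001,-0.003],-34],[0,[0,0.001,-0.003],-34]]'
python3 -c "from h import *;lid2();print(readout.state()['torque'])"
```

```text
clock: 19.9
eef_pos: [0.5114, -0.221, 0.157]
eef_rot: [2.518, -1.879, 0.004]
contact_force: [-2.3, -0.7, 16.1]
finger_gap: 0.0607
finger_force: 6.9
plane 278 c [ 0.5047 -0.214   0.1519] n [ 0.024 -0.489  0.872] tilt 29.3 err 4.0 h 9.5 r 34.4
plane 165 c [ 0.5121 -0.2266  0.1769] n [ 0.018 -0.491  0.871] tilt 29.5 err 3.7 h 37.1 r 40.0
tcp [ 0.5114 -0.2209  0.1571] line 16.5
clock: 20.65
eef_pos: [0.5121, -0.2211, 0.1568]
eef_rot: [-2.516, 1.88, -0.006]
contact_force: [0.4, -2.5, 7.1]
finger_gap: 0.0371
finger_force: 30.4
clock: 21.65
eef_pos: [0.5078, -0.2207, 0.1543]
eef_rot: [1.857, -2.525, -0.003]
contact_force: [-6.7, -3.9, 15.2]
finger_gap: 0.0356
finger_force: 30.8
plane 295 c [ 0.4998 -0.2161  0.1477] n [-0.083 -0.505  0.859] tilt 30.8 err 2.5 h 7.2 r 33.6
plane 224 c [ 0.5072 -0.2248  0.1758] n [-0.083 -0.52   0.85 ] tilt 31.8 err 2.5 h 35.5 r 30.8
tcp [ 0.5078 -0.2207  0.1543] line -17.3
[-0.85420859  2.35684376  0.7900636 ]
```

```bash
python3 -m crank '[[70,[0,0,0.002],0],[70,[0,0,0.003],0],[70,[0,0,0.004],0],[70,[0,0,0.006],0],[70,[0.001,0,0.008],8],[70,[0.001,0,0.008],16],[70,[0.001,0,0.008],24],[70,[0.001,0,0.008],28],[70,[0.001,0,0.006],28],[70,[0.001,0,0.004],28]]'
python3 -c "from h import *;lid2()"
python3 -m crank '[[0,[0,0,0],0],[0,[0,0,0],0],[0,[0,0,0],0],[0,[0,0,0],0],[0,[0,0,0],0],[0,[0,0,0],0],[0,[0,0,0],0]]'
python3 -m crank '[[0,[0,0,-0.001],-3],[0,[0,0,-0.002],-6],[0,[0,0,-0.003],-9],[0,[0,0.001,-0.003],-12],[0,[0,0.001,-0.003],-16],[0,[0,0.001,-0.003],-20],[0,[0,0.001,-0.003],-24],[0,[0,0.001,-0.004],-28],[0,[0,0.001,-0.004],-28]]'
python3 -c "from h import *;lid2();print(readout.state()['torque'])"
```

```text
clock: 22.7
eef_pos: [0.5115, -0.2191, 0.156]
eef_rot: [2.413, -2.011, -0.001]
contact_force: [-1.1, 0.7, 5.7]
finger_gap: 0.061
finger_force: 2.4
plane 273 c [ 0.5031 -0.2174  0.1475] n [-0.026 -0.515  0.857] tilt 31.0 err 0.8 h 7.6 r 34.2
plane 205 c [ 0.5115 -0.225   0.1757] n [-0.043 -0.517  0.855] tilt 31.3 err 0.2 h 35.3 r 40.2
tcp [ 0.5115 -0.2191  0.156 ] line 10.4
clock: 23.45
eef_pos: [0.5115, -0.2195, 0.156]
eef_rot: [2.414, -2.01, -0.0]
contact_force: [0.2, -2.0, 3.2]
finger_gap: 0.0368
finger_force: 29.4
clock: 24.35
eef_pos: [0.5081, -0.2198, 0.1544]
eef_rot: [1.855, -2.525, -0.004]
contact_force: [-7.4, -3.3, 16.0]
finger_gap: 0.0357
finger_force: 30.7
plane 283 c [ 0.4995 -0.2147  0.1468] n [-0.114 -0.52   0.846] tilt 32.2 err 4.3 h 5.8 r 33.5
plane 210 c [ 0.5079 -0.2239  0.1752] n [-0.096 -0.484  0.87 ] tilt 29.6 err 3.8 h 34.5 r 29.4
tcp [ 0.5082 -0.2198  0.1544] line -17.4
[-0.69165814  2.90465326  0.62162283]
```

```bash
python3 -m crank '[[70,[0,0,0.002],0],[70,[0,0,0.003],0],[70,[0,0,0.004],0],[70,[0,0,0.006],0],[70,[0.001,0,0.009],8],[70,[0.001,0,0.009],16],[70,[0.001,0,0.009],24],[70,[0.001,0,0.009],28],[70,[0.001,0,0.007],28],[70,[0.001,0,0.005],28]]'
python3 -c "from h import *;lid2()"
python3 -m crank '[[0,[0,0,0],0],[0,[0,0,0],0],[0,[0,0,0],0],[0,[0,0,0],0],[0,[0,0,0],0],[0,[0,0,0],0],[0,[0,0,0],0]]'
python3 -m crank '[[0,[0,0,-0.001],-3],[0,[0,0,-0.002],-6],[0,[0,0,-0.003],-9],[0,[0,0.001,-0.004],-12],[0,[0,0.001,-0.004],-16],[0,[0,0.001,-0.004],-20],[0,[0,0.001,-0.005],-24],[0,[0,0.001,-0.005],-28],[0,[0,0.001,-0.005],-28]]'
python3 -c "from h import *;lid2();print(readout.state()['torque'])"
```

```text
clock: 25.4
eef_pos: [0.5124, -0.2181, 0.1565]
eef_rot: [2.413, -2.012, -0.002]
contact_force: [-0.1, 0.4, 1.0]
finger_gap: 0.0612
finger_force: 0.0
plane 302 c [ 0.5023 -0.2167  0.1461] n [-0.041 -0.497  0.867] tilt 29.9 err 1.2 h 6.1 r 34.1
plane 187 c [ 0.5116 -0.2232  0.1755] n [-0.015 -0.491  0.871] tilt 29.4 err 2.2 h 34.2 r 40.6
tcp [ 0.5123 -0.2181  0.1562] line 10.4
clock: 26.15
eef_pos: [0.5126, -0.2185, 0.1572]
eef_rot: [2.414, -2.01, 0.0]
contact_force: [-0.5, -0.0, 0.4]
finger_gap: 0.0363
finger_force: 29.4
clock: 27.05
eef_pos: [0.5091, -0.2193, 0.1554]
eef_rot: [1.856, -2.524, -0.002]
contact_force: [-10.7, -3.8, 18.1]
finger_gap: 0.036
finger_force: 30.9
plane 324 c [ 0.5009 -0.2149  0.1458] n [-0.079 -0.514  0.854] tilt 31.3 err 2.3 h 4.9 r 33.6
plane 214 c [ 0.5087 -0.2226  0.1743] n [-0.062 -0.53   0.846] tilt 32.3 err 1.7 h 33.0 r 30.5
tcp [ 0.5091 -0.2193  0.1554] line -17.3
[-0.75023722  3.72308023  0.65980168]
```

Flat-top height is now 4.9 mm, against 4.5 mm when home. I'll keep stroking until it stops.

```bash
python3 -m crank '[[70,[0,0,0.002],0],[70,[0,0,0.003],0],[70,[0,0,0.004],0],[70,[0,0,0.006],0],[70,[0,0,0.009],8],[70,[0,0,0.009],16],[70,[0,0,0.009],24],[70,[0,0,0.009],28],[70,[0,0,0.006],28],[70,[0,0,0.004],28]]'
python3 -c "from h import *;lid2()"
python3 -m crank '[[0,[0,0,0],0],[0,[0,0,0],0],[0,[0,0,0],0],[0,[0,0,0],0],[0,[0,0,0],0],[0,[0,0,0],0],[0,[0,0,0],0]]'
python3 -m crank '[[0,[0,0,-0.001],-3],[0,[0,0,-0.002],-6],[0,[0,0,-0.003],-9],[0,[0,0.001,-0.003],-12],[0,[0,0.001,-0.003],-16],[0,[0,0.001,-0.003],-20],[0,[0,0.001,-0.003],-24],[0,[0,0.001,-0.003],-28],[0,[0,0.001,-0.003],-28]]'
python3 -c "from h import *;lid2();print(readout.state()['torque'])"
```

```text
clock: 28.1
eef_pos: [0.5127, -0.2172, 0.1555]
eef_rot: [2.413, -2.012, -0.001]
contact_force: [0.4, 0.7, 0.3]
finger_gap: 0.0609
finger_force: 0.3
plane 271 c [ 0.5039 -0.2158  0.1457] n [-0.042 -0.502  0.864] tilt 30.2 err 0.9 h 5.2 r 34.1
plane 205 c [ 0.5115 -0.2227  0.1743] n [-0.059 -0.53   0.846] tilt 32.2 err 1.5 h 33.0 r 40.5
tcp [ 0.5126 -0.2172  0.1553] line 10.4
clock: 28.85
eef_pos: [0.5126, -0.2174, 0.1561]
eef_rot: [-2.414, 2.01, -0.0]
contact_force: [-0.4, 0.1, 1.2]
finger_gap: 0.0363
finger_force: 29.2
clock: 29.75
eef_pos: [0.5089, -0.2178, 0.1551]
eef_rot: [1.854, -2.525, -0.005]
contact_force: [-9.6, -2.5, 13.1]
finger_gap: 0.0357
finger_force: 30.5
plane 310 c [ 0.5005 -0.2137  0.146 ] n [-0.078 -0.482  0.873] tilt 29.2 err 3.0 h 4.5 r 34.0
plane 206 c [ 0.5081 -0.2217  0.1743] n [-0.084 -0.533  0.842] tilt 32.7 err 2.9 h 32.5 r 30.1
tcp [ 0.5089 -0.2177  0.1551] line -17.4
[-0.45923134  3.27893153  0.5625639 ]
```

```bash
python3 -m crank '[[70,[0,0,0.002],0],[70,[0,0,0.003],0],[70,[0,0,0.004],0],[70,[0,0,0.006],0],[70,[0,0,0.008],8],[70,[0,0,0.008],16],[70,[0,0,0.008],24],[70,[0,0,0.008],28],[70,[0,0,0.005],28],[70,[0,0,0.002],28]]'
python3 -c "from h import *;lid2()"
python3 -m crank '[[0,[0,0,0],0],[0,[0,0,0],0],[0,[0,0,0],0],[0,[0,0,0],0],[0,[0,0,0],0],[0,[0,0,0],0],[0,[0,0,0],0]]'
python3 -m crank '[[0,[0,0,-0.001],-3],[0,[0,0,-0.002],-6],[0,[0,0,-0.002],-9],[0,[0,0.001,-0.002],-12],[0,[0,0.001,-0.002],-16],[0,[0,0.001,-0.002],-20],[0,[0,0.001,-0.002],-24],[0,[0,0.001,-0.002],-28],[0,[0,0.001,-0.002],-28]]'
python3 -c "from h import *;lid2();print(readout.state()['torque'])"
python3 -m crank '[[70,[0,0,0.002],0],[70,[0,0,0.003],0],[70,[0,0,0.004],0],[70,[0,0,0.006],0],[70,[0,0,0.008],8],[70,[0,0,0.008],16],[70,[0,0,0.008],24],[70,[0,0,0.008],28],[70,[0,0,0.005],28],[70,[0,0,0.003],28]]'
python3 -c "from h import *;lid2()"
```

```text
clock: 30.8
eef_pos: [0.5128, -0.2162, 0.1548]
eef_rot: [-2.413, 2.012, -0.0]
contact_force: [-1.6, 0.4, 1.5]
finger_gap: 0.0609
finger_force: 1.3
plane 293 c [ 0.504  -0.2158  0.1446] n [-0.039 -0.502  0.864] tilt 30.2 err 0.9 h 4.3 r 33.8
plane 208 c [ 0.5124 -0.222   0.1735] n [-0.059 -0.475  0.878] tilt 28.6 err 2.8 h 31.9 r 40.1
tcp [ 0.5129 -0.2163  0.1546] line 10.4
clock: 31.55
eef_pos: [0.5123, -0.2165, 0.1551]
eef_rot: [2.414, -2.01, -0.001]
contact_force: [-0.9, -1.3, 1.5]
finger_gap: 0.0368
finger_force: 29.2
clock: 32.45
eef_pos: [0.5101, -0.2167, 0.155]
eef_rot: [1.856, -2.526, -0.002]
contact_force: [-7.6, -3.6, 12.5]
finger_gap: 0.0363
finger_force: 30.2
plane 287 c [ 0.5008 -0.2149  0.1449] n [-0.074 -0.511  0.856] tilt 31.1 err 2.0 h 4.2 r 33.7
plane 202 c [ 0.5094 -0.2209  0.174 ] n [-0.04  -0.518  0.855] tilt 31.3 err 0.2 h 31.8 r 30.8
tcp [ 0.5101 -0.2167  0.155 ] line -17.3
[-0.73337867  2.54157421  0.73260811]
clock: 33.5
eef_pos: [0.5127, -0.2152, 0.1556]
eef_rot: [-2.413, 2.012, 0.001]
contact_force: [-0.2, -0.3, 1.5]
finger_gap: 0.0607
finger_force: 0.7
plane 273 c [ 0.5028 -0.2149  0.1451] n [-0.046 -0.505  0.862] tilt 30.5 err 0.7 h 4.2 r 34.2
plane 209 c [ 0.5116 -0.2216  0.1742] n [-0.08  -0.491  0.868] tilt 29.8 err 2.8 h 32.3 r 41.1
tcp [ 0.5128 -0.2153  0.1556] line 10.4
```

Height has levelled off at 4.2 mm. I'll do two more strokes as a check, comparing frames at identical gripper poses to see whether the ribs still move.

```bash
S='from h import *
import sys
np.save(sys.argv[1],cam("scene")["frame"])'
python3 -c "$S" a.npy; python3 -c "$S" a2.npy
python3 -m crank '[[0,[0,-0.002,0],0],[0,[0,-0.002,0],0],[0,[0,-0.002,0],0],[0,[0,-0.002,0],0],[0,[0,-0.002,0],0],[0,[0,-0.002,0],0],[0,[0,-0.002,0],0]]'
python3 -m crank '[[0,[0,0,-0.001],-3],[0,[0,0,-0.002],-6],[0,[0,0,-0.002],-9],[0,[0,0.001,-0.003],-12],[0,[0,0.001,-0.003],-16],[0,[0,0.001,-0.003],-20],[0,[0,0.001,-0.003],-24],[0,[0,0.001,-0.003],-28],[0,[0,0.001,-0.003],-28]]'
python3 -c "from h import *;print(readout.state()['torque'])"
python3 -m crank '[[70,[0,0,0.002],0],[70,[0,0,0.003],0],[70,[0,0,0.004],0],[70,[0,0,0.006],0],[70,[0,0.001,0.008],8],[70,[0,0.001,0.008],16],[70,[0,0.001,0.008],24],[70,[0,0.001,0.008],28],[70,[0,0.001,0.005],28],[70,[0,0.001,0.003],28]]'
python3 -c "$S" b.npy
python3 -m crank '[[0,[0,-0.001,0],0],[0,[0,-0.001,0],0],[0,[0,-0.001,0],0],[0,[0,-0.001,0],0],[0,[0,-0.001,0],0],[0,[0,-0.001,0],0],[0,[0,-0.001,0],0]]'
python3 -m crank '[[0,[0,0,-0.001],-3],[0,[0,0,-0.002],-6],[0,[0,0,-0.002],-9],[0,[0,0.001,-0.003],-12],[0,[0,0.001,-0.003],-16],[0,[0,0.001,-0.003],-20],[0,[0,0.001,-0.003],-24],[0,[0,0.001,-0.003],-28],[0,[0,0.001,-0.003],-28]]'
python3 -c "from h import *;print(readout.state()['torque'])"
python3 -m crank '[[70,[0,0,0.002],0],[70,[0,0,0.003],0],[70,[0,0,0.004],0],[70,[0,0,0.006],0],[70,[0,0,0.008],8],[70,[0,0,0.008],16],[70,[0,0,0.008],24],[70,[0,0,0.008],28],[70,[0,0,0.005],28],[70,[0,0,0.003],28]]'
python3 -c "$S" c.npy
python3 - <<'E'
from h import *
lid2()
f=[np.load(x+".npy").astype(float)[165:230,290:345] for x in("a","a2","b","c")]
for i,j in((0,1),(0,2),(2,3)): print(i,j,abs(f[i]-f[j]).mean(), np.percentile(abs(f[i]-f[j]),99))
v=np.hstack([cv2.resize(x[:,:,::-1].astype(np.uint8),None,fx=4.8,fy=4.8,interpolation=2) for x in (f[0],f[2],f[3])]);cv2.imwrite("pics/abc.png",v);print(v.shape)
E
```

```text
clock: 34.35
eef_pos: [0.5125, -0.2175, 0.1561]
eef_rot: [2.414, -2.01, -0.0]
contact_force: [-1.0, -1.3, 1.1]
finger_gap: 0.0361
finger_force: 29.2
clock: 35.25
eef_pos: [0.5096, -0.2186, 0.1557]
eef_rot: [1.855, -2.525, -0.001]
contact_force: [-9.4, -4.5, 13.9]
finger_gap: 0.0357
finger_force: 30.8
[-1.47719015  3.18010044  0.65686413]
clock: 36.25
eef_pos: [0.5128, -0.2151, 0.1556]
eef_rot: [-2.413, 2.012, 0.0]
contact_force: [0.1, -0.2, 0.8]
finger_gap: 0.0609
finger_force: 0.7
clock: 37.0
eef_pos: [0.5126, -0.2165, 0.1562]
eef_rot: [2.414, -2.01, 0.0]
contact_force: [0.1, -1.2, 1.7]
finger_gap: 0.0365
finger_force: 29.2
clock: 37.9
eef_pos: [0.51, -0.2172, 0.1557]
eef_rot: [1.855, -2.527, -0.001]
contact_force: [-8.3, -3.9, 13.1]
finger_gap: 0.0362
finger_force: 30.4
[-0.9532155   2.82663637  0.41495651]
clock: 38.9
eef_pos: [0.5127, -0.2152, 0.1556]
eef_rot: [2.413, -2.012, -0.001]
contact_force: [0.4, 0.7, 1.5]
finger_gap: 0.0613
finger_force: 0.8
plane 274 c [ 0.5029 -0.215   0.145 ] n [-0.034 -0.502  0.864] tilt 30.2 err 0.9 h 4.3 r 33.9
plane 212 c [ 0.5117 -0.2217  0.1745] n [-0.029 -0.489  0.872] tilt 29.3 err 1.9 h 32.5 r 40.4
tcp [ 0.5128 -0.2153  0.1558] line 10.4
0 1 0.7260606060606061 7.0
0 2 1.0124941724941725 11.0
2 3 0.5544055944055944 4.0
(312, 792, 3)
```

View pics/abc.png

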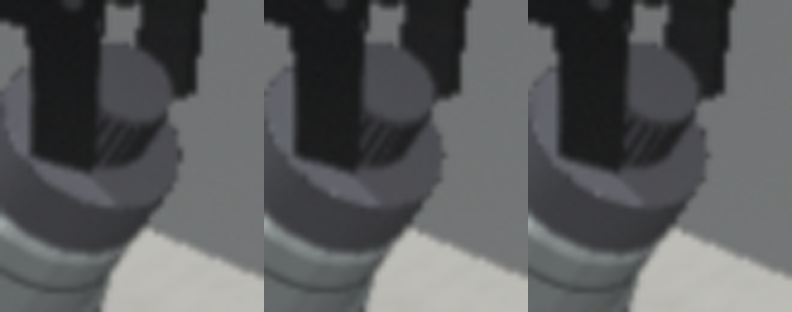

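The ribs stayed put over the last stroke, with image difference at noise level. The height also matches thread_home, so the lid is against the stop. I'll retreat and hand in.

```bash
python3 -m crank '[[100,[0,0,0.002],0],[100,[0,0,0.003],0],[100,[0,0,0.004],0],[100,[0,0,0.01],0],[100,[0,0,0.04],0],[100,[0,0,0.08],0],[100,[0,0,0.12],0],[100,[0,0,0.15],0],[100,[0,0,0.15],0],[100,[0,0,0.15],0]]'
python3 - <<'E'
from h import *
lid2()
W=cloud(cam("scene"))
for p in [(366,252),(286,309)]: print(W[p[1],p[0]].round(3))
print(robot.sign_off())
E
```

```text
clock: 40.0
eef_pos: [0.5126, -0.2152, 0.3068]
eef_rot: [-2.413, 2.009, -0.002]
contact_force: [0.1, -0.1, -0.1]
finger_gap: 0.0872
finger_force: 0.0
plane 397 c [ 0.5026 -0.2092  0.1484] n [-0.042 -0.497  0.866] tilt 29.9 err 1.2 h 4.1 r 33.6
plane 200 c [ 0.5098 -0.2207  0.1744] n [-0.054 -0.473  0.879] tilt 28.4 err 2.9 h 32.0 r 18.4
tcp [ 0.5121 -0.2151  0.3055] line 10.4
[ 0.548 -0.307  0.06 ]
[ 0.351 -0.305  0.052]
the job is handed in; nothing more can be done
None
```

The lid is screwed home on the leaning canister (origin about 23.9 mm below the mouth, 23.5 nominal), released and handed in at about 40 s; the final image shows both vials standing where they were.

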